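# Find the rocking corner of the grinding plate and shim it

## Robot

A 7-joint arm with a two-finger parallel gripper is mounted at the origin on a cart in front of the work surface, level with it; the furniture and walls round the work are solid. World frame = base frame: x ahead of the robot, y to its left, z up, the work surface at z = 0. Lengths are in mm, angles in rad, forces in N, time in s.
With the tool pointing down it reaches from about 400 to 875 mm from the base axis. Payload 19.3 kg.
Tool frame: the origin (TCP) lies at the very end of the fingers, on their centre line; the grasp point (between the pads) lies 19 mm behind it (grip_point_offset is the z of the grasp point in the tool frame, in mm); z points along the fingers, y is the line along which they close (so a half turn about z gives the same grasp; the last joint's range is limited). The gripper opens to 85 mm and grips with 20 to 120 N. Pads are 22 mm wide; open, the fingers measure 114 mm over their backs; the gripper's body (76 mm by 85 mm) begins 54 mm behind the grasp point. The pads swing forward as they close: fully open they stand 13 mm farther back than shut.
Start: joints at [1.145, 0.521, -0.036, 1.599, 0.021, 1.021, -0.113], TCP at [217.685, -585.857, 231.291] pointing down, gripper open.
Joint ranges: [-2.91, 2.91], [-0.3, 2.13], [-1.5, 1.42], [0.17, 2.43], [-1.26, 4.41], [0.16, 1.93], [-2.52, 2.52]. Speed limits (rad/s): [1.89, 1.89, 2.39, 2.39, 3.01, 3.01, 3.01].

## Interface

Orientations are given as a 3x3 rotation matrix whose columns are the frame's x, y, z axes.
In Python, from workcell import movep, movel, goto_joints, open_gripper, clamp, wait, inverse_kinematics, read_state, camera, PlanningError, finish_job, grip_point_offset gives the robot as it stands. Calls block until the motion is done:
- movep(position, orientation): joint-space move of the TCP to a pose.
- movel(position, frame=None, max_speed=150, guard=None): straight line of the TCP; frame=None keeps the orientation; max_speed is the mean speed in mm/s. With guard (N) it stops when the force on the tool has changed by that much, and returns True; else False.
- goto_joints(angles): joint-space move.
- open_gripper() and clamp(): open the fingers fully, or close them until they stop; the grip force is fixed at half the most.
- wait(seconds).
- inverse_kinematics(position, orientation): joint angles nearest the present ones, or None.
- read_state(): the state.
- camera(name): name is "scene" or "top" or "wrist"; returns a dict with "image" (420x560x3 uint8, blue, green, red), "range_z" (420x560 float32, mm along the optical axis (not along the pixel's ray), 0 where there is no reading), "fx", "fy", "cx", "cy" (pixels), "cam_to_world" (4x4, takes a point from camera to world coordinates). Camera axes: x right, y up, looking along -z (the intrinsics and any distortion apply to the point x, -y, -z); pixel columns grow to the right and rows downward; lengths in mm; the calibration is good to about 2 mm. A picture is of the moment at which its call begins.
A pose or a line that the arm cannot do raises PlanningError and nothing moves.
- finish_job(): hands the job in; it is judged then, once.
The state is a dict: "time": time; "qpos": joint angles; "qvel": joint speeds; "joint_efforts": joint torques, N m; "eef_pos": TCP position; "tool_rot": TCP orientation; "ft_force": force on the tool from outside, world axes, zero at the start; "torque": the same for the moment, N m; "finger_gap": finger opening in mm; "gripper_force": force on a finger pad.
Only numpy, scipy, OpenCV 4.12 (cv2) and the standard library are available. Lean on these libraries where they do the work, as an engineer would, in place of code of your own. Each camera call takes 0.05 s, during which the arm holds its last target. There are 200 camera calls.

## Task

The square grinding plate rocks at one corner: press down on the yellow spots at its corners, one after another, until you find the corner that gives, then press the orange shim tab beside that corner down flat, and press that corner's yellow spot once more to check that it is now firm. Only press: lift nothing, leave the other three shim tabs standing, and leave the things around the stand alone.

Things in the scene. Friction and masses are not known exactly. Their poses are not given: they have to be found in the camera images.
- stand: Fixed grey base, 190 (x) by 270 (y) by 6 mm, of the rock-grinding stand; origin under its centre on the worktop, x and y along its sides (x away from the robot, y to its left, turned up to 0.3 rad). Four steel posts 48 tall at the middle of the plate's sides stop the plate from sliding.
- plate: Loose dark square steel grinding plate, 150x150x12 mm, about 0.75 to 1 kg, white disc in the middle; origin at the centre of its underside, which rests level 40 above the worktop on four feet. Its top is at 52. Axes as the stand's.
- spot_nl: Round yellow spot, 24 mm across, 2 high, on the plate's near left corner, above a foot, 23 in from both edges; origin at the centre of its top (54 above the worktop). Press the corner here. A firm corner does not give; the rocking one sinks about 4 under 2 to 4 N (the opposite corner rises), stops, and springs back when let go.
- spot_nr: Round yellow spot, 24 mm across, 2 high, on the plate's near right corner, above a foot, 23 in from both edges; origin at the centre of its top (54 above the worktop). Press the corner here. A firm corner does not give; the rocking one sinks about 4 under 2 to 4 N (the opposite corner rises), stops, and springs back when let go.
- spot_fl: Round yellow spot, 24 mm across, 2 high, on the plate's far left corner, above a foot, 23 in from both edges; origin at the centre of its top (54 above the worktop). Press the corner here. A firm corner does not give; the rocking one sinks about 4 under 2 to 4 N (the opposite corner rises), stops, and springs back when let go.
- spot_fr: Round yellow spot, 24 mm across, 2 high, on the plate's far right corner, above a foot, 23 in from both edges; origin at the centre of its top (54 above the worktop). Press the corner here. A firm corner does not give; the rocking one sinks about 4 under 2 to 4 N (the opposite corner rises), stops, and springs back when let go.
- shim_nl (a joint): Orange shim tab, 36 mm wide, 5 thick, sticking out on the stand's left (+y) side; hinge pin parallel to the stand's x, 14 above the worktop, under the near left corner, 10 inside the plate's edge; tab reaches 78 from the pin. Radians: 0 to 0.1 at the start (up at 45 degrees), 0.785 flat, its stop. Stays where left; 3 to 4 N down near its end turns it. Flat, its noses carry the plate corner.
- tab_nl (a point): Point on the upper face of the near left shim tab near its end (63.6 mm from the hinge pin, on the ribbed part): stands 60 above the worktop and about 33 out from the plate's edge when the tab is fully up, 16.5 above the worktop and 54 out when it is flat. Pressing straight down from where it stands at the start turns the tab all the way.
- shim_nr (a joint): Orange shim tab, 36 mm wide, 5 thick, sticking out on the stand's right (-y) side; hinge pin parallel to the stand's x, 14 above the worktop, under the near right corner, 10 inside the plate's edge; tab reaches 78 from the pin. Radians: 0 to 0.1 at the start (up at 45 degrees), 0.785 flat, its stop. Stays where left; 3 to 4 N down near its end turns it. Flat, its noses carry the plate corner.
- tab_nr (a point): Point on the upper face of the near right shim tab near its end (63.6 mm from the hinge pin, on the ribbed part): stands 60 above the worktop and about 33 out from the plate's edge when the tab is fully up, 16.5 above the worktop and 54 out when it is flat. Pressing straight down from where it stands at the start turns the tab all the way.
- shim_fl (a joint): Orange shim tab, 36 mm wide, 5 thick, sticking out on the stand's left (+y) side; hinge pin parallel to the stand's x, 14 above the worktop, under the far left corner, 10 inside the plate's edge; tab reaches 78 from the pin. Radians: 0 to 0.1 at the start (up at 45 degrees), 0.785 flat, its stop. Stays where left; 3 to 4 N down near its end turns it. Flat, its noses carry the plate corner.
- tab_fl (a point): Point on the upper face of the far left shim tab near its end (63.6 mm from the hinge pin, on the ribbed part): stands 60 above the worktop and about 33 out from the plate's edge when the tab is fully up, 16.5 above the worktop and 54 out when it is flat. Pressing straight down from where it stands at the start turns the tab all the way.
- shim_fr (a joint): Orange shim tab, 36 mm wide, 5 thick, sticking out on the stand's right (-y) side; hinge pin parallel to the stand's x, 14 above the worktop, under the far right corner, 10 inside the plate's edge; tab reaches 78 from the pin. Radians: 0 to 0.1 at the start (up at 45 degrees), 0.785 flat, its stop. Stays where left; 3 to 4 N down near its end turns it. Flat, its noses carry the plate corner.
- tab_fr (a point): Point on the upper face of the far right shim tab near its end (63.6 mm from the hinge pin, on the ribbed part): stands 60 above the worktop and about 33 out from the plate's edge when the tab is fully up, 16.5 above the worktop and 54 out when it is flat. Pressing straight down from where it stands at the start turns the tab all the way.
- foot_0: One of four feet that look alike, standing on the base under the plate's corners, 34 mm tall, origin at its underside. Three are firm, one is soft; which foot stands under which corner changes each time.
- foot_1: One of four feet that look alike, standing on the base under the plate's corners, 34 mm tall, origin at its underside. Three are firm, one is soft; which foot stands under which corner changes each time.
- foot_2: One of four feet that look alike, standing on the base under the plate's corners, 34 mm tall, origin at its underside. Three are firm, one is soft; which foot stands under which corner changes each time.
- foot_3: One of four feet that look alike, standing on the base under the plate's corners, 34 mm tall, origin at its underside. Three are firm, one is soft; which foot stands under which corner changes each time.
- malachite: Bystander: a green banded rock about 40 mm; origin at the centre of its underside. Leave alone.
- lens: Bystander: a folded grey hand lens 42x38x14 mm; origin at the centre of its underside. Leave alone.
- cobble: Bystander: a speckled granite cobble 88x81x44 mm; origin at the centre of its underside. Leave alone.
- acid_bottle: Bystander: a white dropper bottle with red cap, 32 across, 98 tall, mm; origin at the centre of its underside. Leave alone.
- rubber: Bystander: a white eraser in a blue sleeve 35x51x11 mm; origin at the centre of its underside. Leave alone.
- basalt_jar: Bystander: a glass jar of dark grit with black cap, 51 across, 75 tall, mm; origin at the centre of its underside. Leave alone.

How it is judged:
By the outcome, as a careful person would: the job done as asked, in the order asked, and still so for the second after the job is handed in, with the robot touching nothing.
It also fails if it takes over 58 s, if anything falls off the work surface, if the arm or the gripper's body presses on something with over 40 N, if the wrist force passes 120 N, or if a joint passes its speed limit or range.

## Working session

There is one attempt and no reset: what is moved stays moved. The work goes in short steps, each a Python script; the robot and the scene stay as the last script left them, time stands still between calls to the robot, and variables do not carry over. Pictures are saved under pics/ and viewed, at most 10 in all, crops included, and the job is handed in when it is done.

```bash
mkdir -p pics; ls
python3 - <<'E'
from workcell import *
import cv2,numpy as np
for n in("top","scene"):
    c=camera(n);cv2.imwrite(f"pics/{n}0.png",c["image"]);np.savez(f"{n}0.npz",**c)
s=read_state();print(s["time"],s["eef_pos"],s["tool_rot"],s["ft_force"],grip_point_offset)
E
```

```text
pics
0.1 [ 217.55824302 -585.59903799  230.79147949] [[ 9.37382762e-01  3.48300719e-01 -4.09641152e-04]
 [ 3.48300953e-01 -9.37382319e-01  9.13615686e-04]
 [-6.57773725e-05 -9.99085999e-04 -9.99999499e-01]] [-0.3632648  -0.00804844  0.61629951] -18.700000000000003
```

View pics/top0.png

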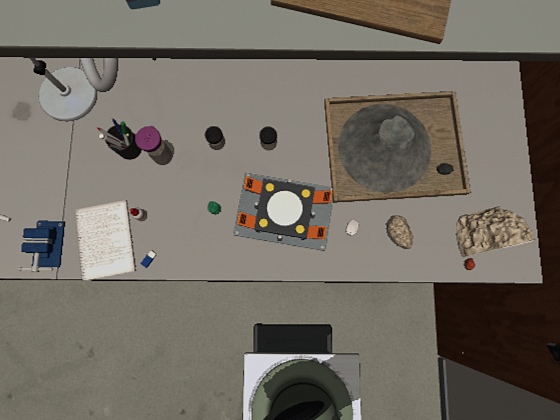

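View pics/scene0.png

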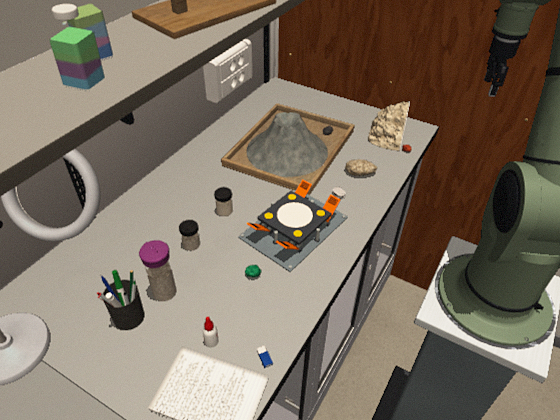

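The top view shows the plate centred near (284,208), with yellow spots near (270,187), (306,193), (263,223) and (300,230). The orange tabs lie left and right of it. Next I'll segment the yellow and deproject.

```bash
cat > h.py <<'E'
import cv2,numpy as np
def deproj(c,u,v,z):
    """world point on pixel ray at height z"""
    M=np.array(c["cam_to_world"]);d=M[:3,:3]@np.array([(u-c["cx"])/c["fx"],-(v-c["cy"])/c["fy"],-1]);o=M[:3,3]
    return o+d*(z-o[2])/d[2]
def blobs(c,lo,hi,amin=15):
    m=cv2.inRange(cv2.cvtColor(c["image"],cv2.COLOR_BGR2HSV),lo,hi)
    n,_,st,ce=cv2.connectedComponentsWithStats(m)
    return [(ce[i],st[i,4]) for i in range(1,n) if st[i,4]>=amin]
E
python3 - <<'E'
from h import *
c=dict(np.load("top0.npz"));print(c["fx"],c["cam_to_world"])
im=c["image"];cv2.imwrite("pics/crop1.png",cv2.resize(im[160:260,200:370],None,fx=4.5,fy=4.5,interpolation=cv2.INTER_CUBIC))
for nm,lo,hi,z in(("yel",(20,140,120),(32,255,255),54),("ora",(5,170,120),(18,255,255),40)):
  for ce,a in blobs(c,lo,hi):
    if 220<ce[0]<350 and 160<ce[1]<260:
        u,v=ce;r=c["range_z"][int(round(v)),int(round(u))]
        print(nm,ce.round(1),a,deproj(c,u,v,z).round(1),"depth z",(c["cam_to_world"][2,3]-r))
E
```

```text
435.7892851063016 [[ 8.51029964e-03  9.80364239e-01 -1.97011508e-01  3.17620646e+02]
 [-9.99954747e-01  9.18116521e-03  2.49209562e-03  6.60347792e+01]
 [ 4.25195662e-03  1.96981384e-01  9.80398009e-01  1.26238937e+03]
 [ 0.00000000e+00  0.00000000e+00  0.00000000e+00  1.00000000e+00]]
yel [269.5 186.7] 56 [609.6  93.   54. ] depth z 23.479947870945352
yel [305.5 192.9] 56 [592.6  -9.5  54. ] depth z 24.239225214695352
yel [263.  222.4] 57 [506.6 110.   54. ] depth z 41.23702794907035
yel [299.6 228.6] 54 [489.9   7.2  54. ] depth z 43.65768224594535
ora [254. 185.] 159 [617.6 138.   40. ] depth z 11.638761347507852
ora [320.8 196.5] 166 [585.4 -54.4  40. ] depth z 17.788541620945352
ora [247.5 220.4] 162 [514.1 154.3  40. ] depth z 31.148282831882852
ora [315.2 231.7] 169 [483.6 -37.5  40. ] depth z 39.20992833969535
```

View pics/crop1.png

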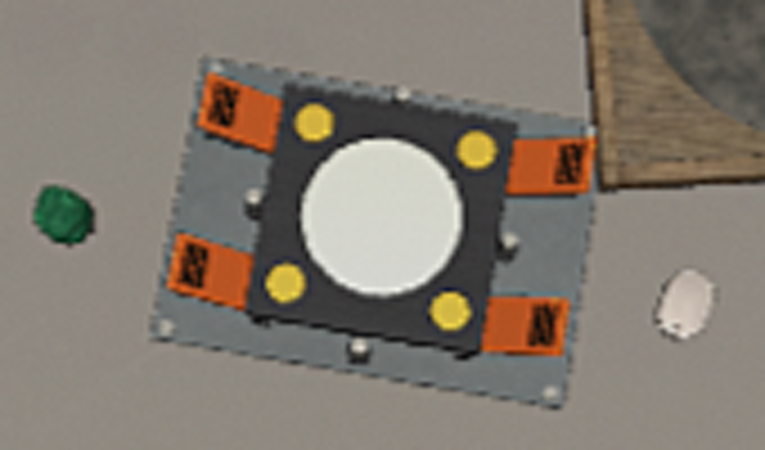

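Adjacent spots are 104 mm apart, as they should be. The centre is about (549.7, 50.2) and the yaw about -0.165. Next I'll close the fingers, approach and press the first corner.

```bash
cat >> h.py <<'E'
from workcell import *
S=dict(fl=np.array([609.6,93.0]),fr=np.array([592.6,-9.5]),nl=np.array([506.6,110.]),nr=np.array([489.9,7.2]))
C=sum(S.values())/4
d=S["fl"]-S["nl"]+S["fr"]-S["nr"];ex=d/np.hypot(*d);ey=np.array([-ex[1],ex[0]])
def R(s):
    y=np.array([s*ex[0],s*ex[1],0]);z=np.array([0,0,-1.]);return np.column_stack([np.cross(y,z),y,z])
def st():
    s=read_state();return round(s["time"],2),s["eef_pos"].round(2),s["ft_force"].round(2)
def press(p,z0,zmin,g2=7):
    p=[float(p[0]),float(p[1])]
    movel(p+[z0],max_speed=120);wait(.3);print("pre",*st())
    print(movel(p+[zmin],max_speed=12,guard=1.2),*st())
    print(movel(p+[zmin],max_speed=12,guard=g2),*st());wait(.3);print("hold",*st())
    r=movel(p+[z0],max_speed=60);wait(.1);print("up",*st())
E
python3 - <<'E'
from h import *
print(C,ex)
clamp()
p=[*S["nr"],110]
q=read_state()["qpos"]
c=[(np.abs(np.array(k)-q).max(),s) for s in(1,-1) if (k:=inverse_kinematics(p,R(s))) is not None]
print(c);s=min(c)[1];open("sgn","w").write(str(s))
movep([*S["nr"],200],R(s));print(*st())
press(S["nr"],64,46)
E
```

```text
[549.675  50.175] [ 0.98684398 -0.16167546]
[(np.float64(0.9083372019962358), 1), (np.float64(2.4032870607587062), -1)]
3.19 [490.02   6.3  199.94] [-0.59 -0.74  0.36]
pre 4.78 [490.03   7.11  64.25] [-0.85 -0.35 -0.53]
True 5.66 [489.88   7.22  54.01] [-0.72 -0.8   7.51]
True 5.88 [489.89   7.18  53.98] [-1.69 -0.83 11.53]
hold 6.17 [489.89   7.23  53.98] [-1.5  -0.24 10.96]
up 6.6 [489.88   7.14  63.98] [1.18 0.07 0.07]
```

Near right is firm: it stopped at 54.0 and held 11 N. I'll continue with the others and stop at the one that gives.

Run:
```python
from h import *
for k in("nl","fl","fr"):
    print(k);p=list(map(float,S[k]))
    movel([*read_state()["eef_pos"][:2],75],max_speed=80);movel(p+[75]);movel(p+[60],max_speed=80);wait(.3)
    print(movel(p+[46],max_speed=12,guard=7),*st());wait(.3);print("hold",*st())
    z=read_state()["eef_pos"][2]
    movel(p+[64],max_speed=50);print(*st())
    if z<52: print("GIVES");break
```

```text
nl
True 9.01 [506.66 110.03  53.94] [-1.99 -0.55 10.78]
hold 9.31 [506.65 110.    53.97] [-1.98 -0.77 10.6 ]
9.67 [506.77 110.02  64.26] [0.49 0.31 0.31]
fl
True 12.26 [610.16  93.39  50.25] [-0.39  0.18  9.4 ]
hold 12.56 [610.17  93.42  50.32] [-0.76  0.29  7.95]
12.99 [609.62  92.97  64.16] [-0.3  -1.43 -0.36]
GIVES
```

Far left gives: it sank to 50.3, which is 3.7 mm. The far-left tab centre in the image sits at plate-frame x≈53, as expected. I'll press that tab straight down.

Run:
```python
from h import *
p=list(map(float,C+52*ex+109*ey));print(p)
movel([*map(float,S["fl"]),100],max_speed=120);movel(p+[100]);wait(.2)
print(movel(p+[13],max_speed=35,guard=18),*st())
wait(.3);print("hold",*st())
movel(p+[100],max_speed=100);print(*st())
b=list(map(float,C-60*ex))
movel(b+[200]);
c=camera("scene");cv2.imwrite("pics/s2.png",cv2.resize(c["image"][160:290,210:380],None,fx=4.5,fy=4.5,interpolation=cv2.INTER_CUBIC));print(*st())
```

```text
[618.6135122663745, 149.3338701352477]
True 16.35 [618.75 149.56  16.29] [-3.01 -0.52 12.77]
hold 16.65 [618.78 149.56  16.3 ] [-2.7  -1.07 13.05]
17.64 [618.26 149.18  99.37] [-0.01 -0.25  0.04]
19.07 [490.61  60.26 199.53] [-0.07 -0.21  0.58]
```

View pics/s2.png

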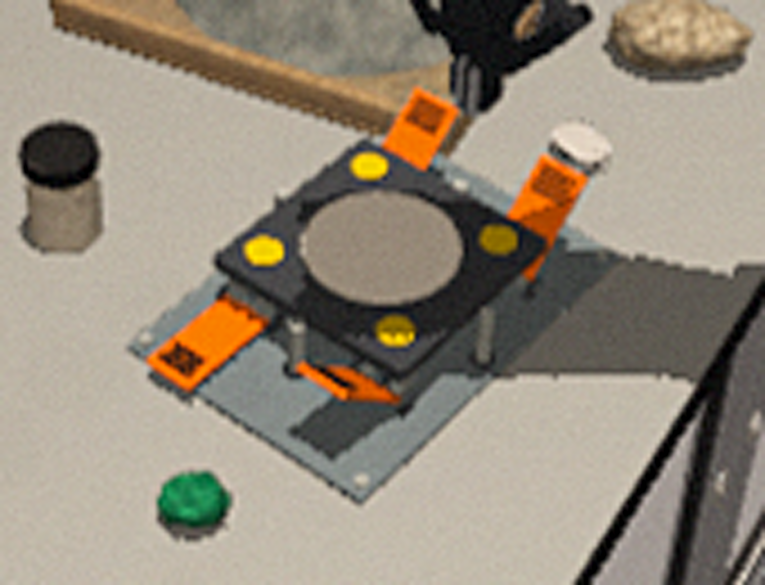

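The far-left tab now lies flat, with its end at crop (185,365), and the other three still stand. I'll press far left once more to check it.

Run:
```python
from h import *
p=list(map(float,S["fl"]))
movel(p+[100]);movel(p+[62],max_speed=80);wait(.3)
print(movel(p+[46],max_speed=12,guard=7),*st());wait(.3);print("hold",*st())
z=read_state()["eef_pos"][2]
movel(p+[120],max_speed=80);movel([*map(float,C-60*ex),220]);wait(.3)
c=camera("scene");cv2.imwrite("pics/s3.png",cv2.resize(c["image"][160:290,210:380],None,fx=4.5,fy=4.5));print(*st())
if z>53.2: print(finish_job())
```

```text
True 21.99 [609.64  93.04  53.62] [-2.2  -1.04 10.68]
hold 22.29 [609.66  93.05  53.66] [-1.98 -0.78 10.16]
24.83 [490.5   60.01 219.77] [-0.48  0.97 -0.24]
the job is handed in; nothing more can be done
None
```

The far-left corner was the one that rocked. I pressed its shim tab flat, and the corner now holds firm at 53.7 mm under about 10 N (it sank to 50.3 mm before); the other three tabs were left standing, and the job was handed in at about 25 s.

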